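# Stand the lopsided tin on the sloping drainer

### The arm

A 6-joint arm with a two-finger parallel gripper is mounted at the origin on a cart in front of the work surface, level with it; the furniture and walls round the work are solid. World frame = base frame: x ahead of the robot, y to its left, z up, the work surface at z = 0. Lengths are in mm, angles in rad, forces in N, time in s.
With the tool pointing down it reaches from about 400 to 825 mm from the base axis. Payload 7 kg.
Tool frame: the origin (TCP) lies at the very end of the fingers, on their centre line; the grasp point (between the pads) lies 19 mm behind it; z points along the fingers, y is the direction in which the jaws open and shut (so a half turn about z gives the same grasp; the last joint's range is limited). The gripper opens to 88 mm and grips with 3 to 60 N. Pads are 19 mm wide; open, the fingers measure 130 mm over their backs; the gripper's body (78 mm by 193 mm) begins 47 mm behind the grasp point.
Start: joints at [-1.044, 0.359, 0.012, 0, -1.224, -0.288], TCP at [159.637, -655.829, 226.561] pointing down, gripper open.
Joint ranges: [-3.07, 3.07], [-1.43, 2.12], [-1.02, 1.25], [-3.03, 1.67], [-3.05, -0], [-3.03, 3.03]. Speed limits (rad/s): [2.39, 2.39, 3.01, 3.14, 3.14, 3.14].

### API

Orientations are given as a unit quaternion [x, y, z, w].
In Python, from plant import bot gives the robot as it stands. Calls block until the motion is done:
- bot.move_ptp(position, orientation): joint-space move of the TCP to a pose.
- bot.line_to(position, velocity=150, ori=None): straight line of the TCP; ori=None keeps the orientation; velocity is the mean speed in mm/s.
- bot.move_joints(angles): joint-space move.
- bot.move_gripper(opening, force=None): finger opening in mm; force is the grip in N (None keeps the last); returns when the fingers have stopped.
- bot.pause(seconds).
- bot.solve_ik(position, orientation): joint angles nearest the present ones, or None.
- bot.read_state(): the state.
- bot.camera(name): name is "side" or "top" or "wrist"; returns the picture (384x512x3 uint8, red, green, blue); there is no depth.
- bot.get_calibration(name): a dict with "fx", "fy", "cx", "cy" (pixels), "view" (4x4, takes a point from world to camera coordinates); the wrist camera has in their place "T_tool_cam" (4x4, takes a point from camera to tool coordinates, whose origin is the TCP and whose axes are the flange's). Camera axes: x right, y up, looking along -z (the intrinsics and any distortion apply to the point x, -y, -z); pixel columns grow to the right and rows downward; lengths in mm; the calibration is good to about 2 mm. The wrist camera is an equidistant fisheye: a pixel r from the principal point sees the ray r / f radians off the axis. A picture is of the moment at which its call begins: read the wrist's pose just before it. get_calibration takes no time and is no camera call.
A pose or a line that the arm cannot do raises bot.Unreachable and nothing moves.
- bot.close_job(): hands the job in, once; it reports no verdict.
The state is a dict: "t": time; "joint_pos": joint angles; "qvel": joint speeds; "tau": joint torques, N m; "tcp_pos": TCP position; "eef_rot": TCP orientation; "contact_force": force on the tool from outside, world axes, zero at the start; "moment": the same for the moment, N m; "width": finger opening in mm.
Only numpy, scipy, OpenCV 4.12 (cv2) and the standard library are available. Lean on these libraries where they do the work, as an engineer would, in place of code of your own. Each camera call takes 0.05 s, during which the arm holds its last target.

### The job

The long closed steel tin lying on the worktop has just been rinsed: stand it on end on the sloping drainer, heavy end down, flat on the deck and clear of its rims. Its contents have packed into one end; you cannot see which, but if you lift the tin by its middle the heavy end sinks. Light end down it would topple off the slope: never let it fall over, and leave the other things where they are.

Things in the scene. Friction and masses are not known exactly. Their poses are not given: they have to be found in the camera images.
- tin_centre (a point): Centre of the closed steel tin, a plain square box 200 mm long, 42 x 42 mm across, ends alike. x runs along its length; it lies on a long side at the start, this point 21 mm over the worktop. Weighs about 0.6 kg. Its centre of mass lies on the long axis about 66 mm from here towards one end, +x or -x; which end differs from time to time and is felt or seen only when the tin is lifted.
- tin: The same tin; origin on the side on which it lies at the start, 21 mm below the centre, axes as tin_centre. Gripped gently (about 10 N) across its sides it turns between the finger pads under its weight (at 50 N it does not): lifted by the middle, the heavy end sinks; lifted 30 mm from the light end, it swings down and hangs heavy end down.
- deck: Deck of the fixed sloping drainer: grey plate with rubber ribs, 180 mm (x) by 170 mm (y), on wire legs. Origin at the centre of its upper face, about 29 mm above the worktop; z is its normal, 11 degrees off vertical; +x points uphill, y is level. Rims 8 mm high, 5 mm thick on the low edge and sides. The tin stands on it heavy end down, at any turn; light end down it topples.
- salt_shaker: White shaker, 37 mm across, 76 mm high, origin under its foot; bystander.
- pepper_shaker: Black shaker, 37 mm across, 76 mm high, origin under its foot; bystander.
- mug: Two-tone mug, 86 x 117 mm, 99 mm high, origin under its foot; bystander.
- garlic: Garlic bulb, about 60 mm, origin under it; bystander.
- spice_jar: Spice jar with a black cap, 49 mm across, 110 mm high, origin under its foot; bystander.

How it is judged:
By the outcome, as a careful person would: the job done as asked, in the order asked, and still so for the second after the job is handed in, with the robot touching nothing.
It also fails if it takes over 64 s, if anything falls off the work surface, if the arm or the gripper's body presses on something with over 40 N, if the wrist force passes 120 N, or if a joint passes its speed limit or range.

## Working session

There is one attempt and no reset: what is moved stays moved. The work goes in short steps, each a Python script; the robot and the scene stay as the last script left them, time stands still between calls to the robot, and variables do not carry over. Pictures are saved under pics/ and viewed, and the job is handed in when it is done.

```bash
ls; mkdir -p pics; python3 - <<'E'
from plant import bot
import cv2
for n in ["top","side","wrist"]:
    cv2.imwrite(f"pics/{n}0.png",bot.camera(n)[:,:,::-1]); print(n,bot.get_calibration(n))
s=bot.read_state();print(s)
E
```

```text
pics
top {'fx': 375.2134554500349, 'fy': 375.2134554500349, 'cx': 259.00805348315913, 'cy': 189.00561681718483, 'view': array([[-2.15317031e-02, -9.99422863e-01,  2.62740632e-02,
         2.20493530e+02],
       [ 9.88903434e-01, -1.74265120e-02,  1.47534112e-01,
        -5.25561467e+02],
       [-1.46991099e-01,  2.91591721e-02,  9.88707924e-01,
        -8.78127343e+02],
       [ 0.00000000e+00,  0.00000000e+00,  0.00000000e+00,
         1.00000000e+00]])}
side {'fx': 488.36134555861076, 'fy': 488.36134555861076, 'cx': 252.0631275935242, 'cy': 192.31152363147584, 'view': array([[-8.96848604e-01, -4.42157071e-01,  1.26375026e-02,
         5.69087643e+02],
       [ 2.72237093e-01, -5.29222946e-01,  8.03623070e-01,
        -5.03826433e+01],
       [-3.48639567e-01,  7.24168625e-01,  5.95004416e-01,
        -1.02315213e+03],
       [ 0.00000000e+00,  0.00000000e+00,  0.00000000e+00,
         1.00000000e+00]])}
wrist {'fx': 297.3186396354542, 'fy': 297.3186396354542, 'cx': 254.49472753326074, 'cy': 187.08337329742247, 'T_tool_cam': array([[ 2.15782503e-05,  9.69869355e-01,  2.43625601e-0
[... 259 characters left out ...]
        1.00000000e+00]])}
{'t': 0.15, 'joint_pos': array([-1.04387200e+00,  3.59218950e-01,  1.12357730e-02, -2.45663595e-04,
       -1.22409772e+00, -2.88117904e-01]), 'qvel': array([ 0.00035024, -0.0015728 ,  0.00240263,  0.00335123, -0.00096043,
        0.00011745]), 'tau': array([-1.17516520e-03, -5.83277106e+01,  2.93292457e+01,  7.00121239e+00,
        8.77835322e-03, -1.16967753e-04]), 'tcp_pos': array([ 159.55246303, -655.47422209,  225.82712388]), 'eef_rot': array([-1.19078152e-01,  9.92884670e-01,  6.35458764e-04, -1.48520863e-04]), 'contact_force': array([ 0.45074691,  0.13487271, -0.0632899 ]), 'moment': array([-0.01134017,  0.02690505, -0.05876287]), 'width': 87.28666749121523}
```

View pics/top0.png

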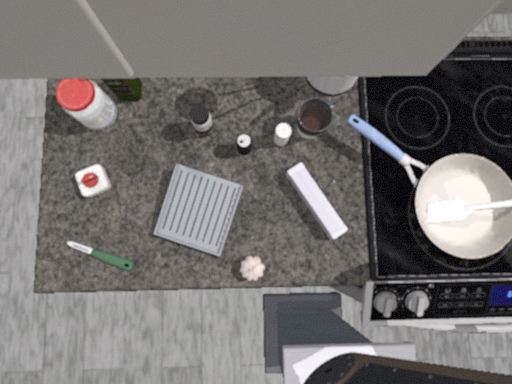

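View pics/side0.png

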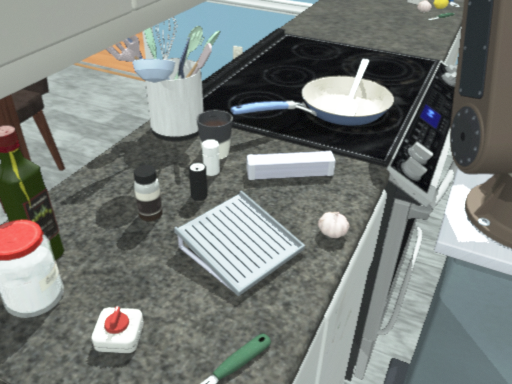

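View pics/wrist0.png

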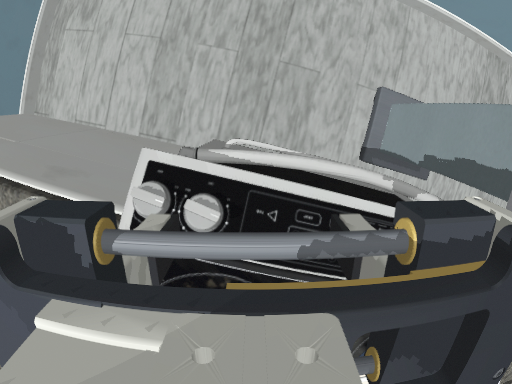

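```bash
cat > h.py <<'E'
from plant import bot
import numpy as np, cv2
from scipy.spatial.transform import Rotation as R
def ray(n,u,v):
    c=bot.get_calibration(n);V=c['view'];Rm=V[:3,:3]
    d=Rm.T@np.array([(u-c['cx'])/c['fx'],-(v-c['cy'])/c['fy'],-1]);o=-Rm.T@V[:3,3]
    return o,d
def on(n,u,v,z):
    o,d=ray(n,u,v);return o+d*(z-o[2])/d[2]
def onplane(n,u,v,p,nn):
    o,d=ray(n,u,v);return o+d*(np.dot(p-o,nn)/np.dot(d,nn))
def tri(uv1,uv2,n1='top',n2='side'):
    o,d=ray(n1,*uv1);p,e=ray(n2,*uv2)
    A=np.stack([d,-e],1);t=np.linalg.lstsq(A,p-o,rcond=None)[0]
    a=o+d*t[0];b=p+e*t[1];return (a+b)/2,np.linalg.norm(a-b)
def proj(n,P):
    c=bot.get_calibration(n);q=c['view'][:3,:3]@np.asarray(P,float)+c['view'][:3,3]
    return c['cx']-c['fx']*q[0]/q[2], c['cy']+c['fy']*q[1]/q[2]
def save(n,img,box=None,k=1):
    if box: x0,y0,x1,y1=box; img=img[y0:y1,x0:x1]
    cv2.imwrite(f"pics/{n}.png",cv2.resize(img,None,fx=k,fy=k,interpolation=cv2.INTER_CUBIC)[:,:,::-1])
E
python3 - <<'E'
from h import *
t=cv2.imread("pics/top0.png")[:,:,::-1];s=cv2.imread("pics/side0.png")[:,:,::-1]
save("topc",t,(145,90,355,290),3.5);save("sidec",s,(120,100,360,300),3.0)
print(ray("top",256,192)[0],ray("side",256,192)[0])
E
```

```text
[395.40023764 236.81303778 939.95644597] [167.39016709 965.89714589 642.07684312]
```

View pics/topc.png

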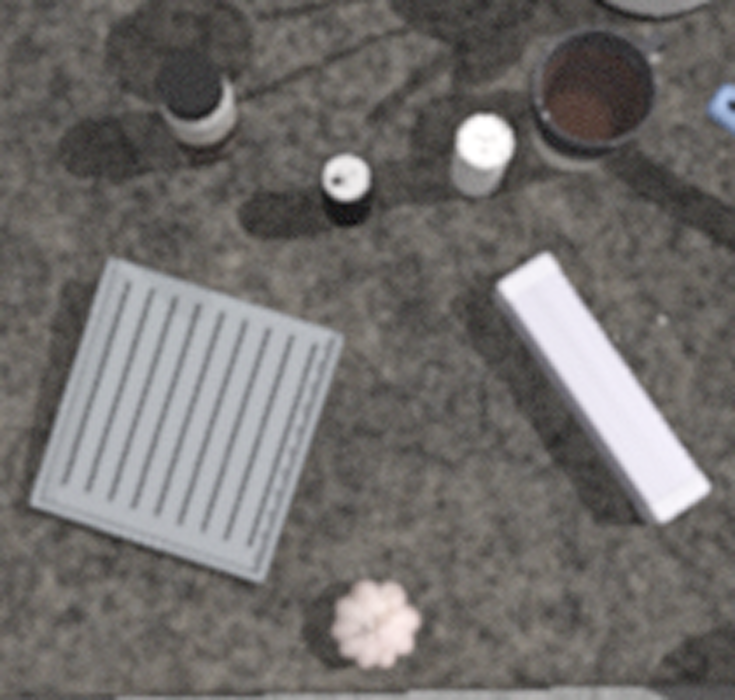

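View pics/sidec.png

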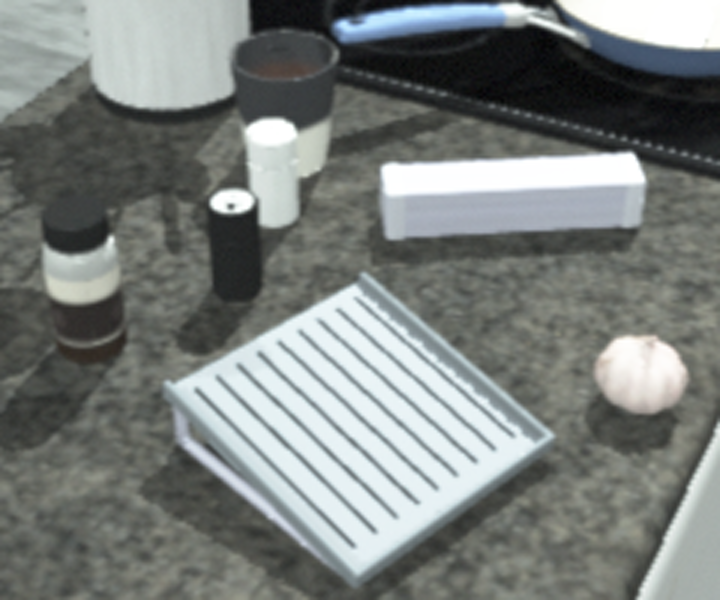

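```bash
python3 - <<'E'
from h import *
np.set_printoptions(precision=1,suppress=True)
T=lambda u,v:(145+(u+.5)/3.5-.5,90+(v+.5)/3.5-.5)
S=lambda u,v:(120+(u+.5)/3-.5,100+(v+.5)/3-.5)
prs=[((112,260),(170,388)),((343,338),(362,277)),((262,580),(550,437)),((32,503),(355,580))]
C=[]
for a,b in prs:
    p,e=tri(T(*a),S(*b));C.append(p);print(p,e)
C=np.array(C);print([np.linalg.norm(C[i]-C[(i+1)%4]) for i in range(4)],C.mean(0))
n=np.cross(C[2]-C[0],C[3]-C[1]);n/=np.linalg.norm(n);n*=np.sign(n[2]);print("n",n.round(3),np.degrees(np.arccos(n[2])))
print("tin top face")
q=[np.array(on("top",*T(*a),42)) for a in [(545,253),(710,487),(665,523),(497,285)]]
for p in q: print(p)
print([np.linalg.norm(q[i]-q[(i+1)%4]) for i in range(4)],np.mean(q,0))
for nm,a,b,z in [("pepper",(347,172),(233,203),76),("salt",(485,138),(272,135),76),("jar",(190,85),(76,220),110)]:
    print(nm,on("top",*T(*a),z),tri(T(*a),S(*b)))
for nm,a,z in [("garlic",(375,625),30),("mug",(597,90),99)]: print(nm,on("top",*T(*a),z))
t=cv2.imread("pics/top0.png")
hsv=cv2.cvtColor(t,cv2.COLOR_BGR2HSV)
m=((t.min(2)>170)).astype(np.uint8);m[:,:285]=0;m[:,350:]=0;m[:160]=0;m[240:]=0
cs,_=cv2.findContours(m,cv2.RETR_EXTERNAL,cv2.CHAIN_APPROX_NONE);c=max(cs,key=cv2.contourArea)
r=cv2.minAreaRect(c);print(r)
bx=[on("top",u,v,42) for u,v in cv2.boxPoints(r)];print(np.array(bx),np.mean(bx,0))
# cabinet edge
for z in (400,500,600,700): print(z,on("top",255,76,z))
E
```

```text
[592.  407.9  46.4] 2.2042629084839214
[537.1 250.2  46. ] 2.791110236334698
[373.6 309.2  15.2] 3.0433057971508535
[429.3 468.5  13.9] 1.8148374061422756
[np.float64(166.9725077819677), np.float64(176.5606835907943), np.float64(168.73953878328132), np.float64(176.68245985002477)] [483.  359.   30.4]
n [-0.2  0.1  1. ] 10.321714892366412
tin top face
[594.3 107.4  42. ]
[428.7   0.2  42. ]
[405.   32.4  42. ]
[572.  141.9  42. ]
[np.float64(197.2083159535735), np.float64(40.06482631373351), np.float64(199.662449935367), np.float64(41.050100965007665)] [500.   70.5  42. ]
pepper [645.  244.9  76. ] (array([645.1, 244.4,  71. ]), np.float64(2.742875144104257))
salt [667.6 150.4  76. ] (array([668.6, 149.3,  69.2]), np.float64(2.2900006064325567))
jar [695.5 346.6 110. ] (array([698.1, 347.5, 102.1]), np.float64(0.42388448353523356))
garlic [340.7 231.2  30. ]
mug [692.7  76.4  99. ]
((317.2834167480469, 200.1478271484375), (83.34226989746094, 17.76447296142578), 55.68490982055664)
[[572.8 142.3  42. ]
 [597.3 105.4  42. ]
 [426.9  -1.2  42. ]
 [403.9  35.4  42. ]] [500.2  70.5  42. ]
400 [649.8 223.2 400. ]
500 [602.7 225.8 500. ]
600 [555.6 228.3 600. ]
700 [508.5 230.8 700. ]
```

```bash
python3 - <<'E'
from h import *
np.set_printoptions(precision=3,suppress=True)
o,d1=ray("top",100,77);_,d2=ray("top",400,76);n=np.cross(d1,d2)
for uv in [(30,67),(120,40),(220,13)]: print("cab",onplane("side",*uv,o,n))
yaw=np.radians(33.0);d=np.array([np.cos(yaw),np.sin(yaw),0]);p=np.array([-d[1],d[0],0])
c=np.array([500,70.5,0])
def Q(y,z): 
    y=y/np.linalg.norm(y); return R.from_matrix(np.stack([np.cross(y,z),y,z],1)).as_quat()
zd=np.array([0,0,-1.])
for s in (1,-1):
    for k in (0,70,-70):
        for z in (8,230): print(s,k,z,bot.solve_ik(list(c+k*d+[0,0,z]),list(Q(s*p,zd))))
# deck
y0=np.radians(-20.2);a=np.radians(11);ux=np.array([np.cos(y0)*np.cos(a),np.sin(y0)*np.cos(a),np.sin(a)])
uy=np.array([-np.sin(y0),np.cos(y0),0]);nn=np.cross(ux,uy);print(nn)
D=np.array([483,359,29.])
for th in range(0,360,30):
    t=np.radians(th);y=np.cos(t)*ux+np.sin(t)*uy
    print(th,bot.solve_ik(list(D+160*nn),list(Q(y,-nn))),bot.solve_ik(list(D+220*nn),list(Q(y,-nn))) is not None)
E
```

```text
cab [644.353 585.556 414.335]
cab [653.975 411.959 391.768]
cab [676.121  74.25  340.567]
1 0 8 [ 0.53   0.341 -0.619  0.    -0.611 -1.525]
1 0 230 [ 0.53   0.074 -0.35   0.    -1.147 -1.525]
1 70 8 [ 0.536  0.421 -0.474  0.    -0.676 -1.531]
1 70 230 [ 0.536  0.183 -0.221  0.    -1.167 -1.531]
1 -70 8 [ 0.522  0.26  -0.756  0.    -0.554 -1.516]
1 -70 230 [ 0.522 -0.039 -0.465  0.    -1.144 -1.516]
-1 0 8 [ 0.53   0.341 -0.619  0.    -0.611  1.617]
-1 0 230 [ 0.53   0.074 -0.35   0.    -1.147  1.617]
-1 70 8 [ 0.536  0.421 -0.474  0.    -0.676  1.611]
-1 70 230 [ 0.536  0.183 -0.221  0.    -1.167  1.611]
-1 -70 8 [ 0.522  0.26  -0.756  0.    -0.554  1.625]
-1 -70 230 [ 0.522 -0.039 -0.465  0.    -1.144  1.625]
[-0.179  0.066  0.982]
0 [ 1.14   0.194 -0.424  0.236 -0.951  1.512] True
30 [ 1.14   0.194 -0.424  0.236 -0.951  2.036] True
60 [ 1.14   0.194 -0.424  0.236 -0.951  2.559] True
90 None False
120 [ 1.14   0.194 -0.424  0.236 -0.951 -2.677] True
150 [ 1.14   0.194 -0.424  0.236 -0.951 -2.153] True
180 [ 1.14   0.194 -0.424  0.236 -0.951 -1.63 ] True
210 [ 1.14   0.194 -0.424  0.236 -0.951 -1.106] True
240 [ 1.14   0.194 -0.424  0.236 -0.951 -0.582] True
270 [ 1.14   0.194 -0.424  0.236 -0.951 -0.059] True
300 [ 1.14   0.194 -0.424  0.236 -0.951  0.465] True
330 [ 1.14   0.194 -0.424  0.236 -0.951  0.988] True
```

```bash
cat >> h.py <<'E'
np.set_printoptions(precision=3,suppress=True)
yaw=np.radians(33.0);d=np.array([np.cos(yaw),np.sin(yaw),0]);p=np.array([-d[1],d[0],0])
c=np.array([500,70.5,0])
def Q(y,z):
    y=y/np.linalg.norm(y); return list(R.from_matrix(np.stack([np.cross(y,z),y,z],1)).as_quat())
zd=np.array([0,0,-1.]);Qt=Q(p,zd)
def st(m=''):
    s=bot.read_state();print(m,round(s['t'],2),s['tcp_pos'],s['eef_rot'],'F',s['contact_force'],'M',s['moment'],'w',round(s['width'],1));return s
E
python3 - <<'E'
from h import *
bot.move_joints([-1.044,.074,-.35,0,-1.147,-0.288])
bot.move_joints([0.53,.074,-.35,0,-1.147,-1.525])
st()
bot.line_to(list(c+[0,0,110]),200)
st()
save("w1",bot.camera("wrist"));save("t1",bot.camera("top"))
E
```

```text
3.43 [499.898  69.944 229.985] [-0.283  0.959 -0.    -0.   ] F [-0.78   0.009  0.067] M [ 0.015 -0.016 -0.04 ] w 87.7
 4.18 [500.724  70.463 110.822] [-0.284  0.959 -0.     0.   ] F [-0.027  0.449  0.084] M [ 0.042 -0.045 -0.046] w 87.3
```

View pics/w1.png

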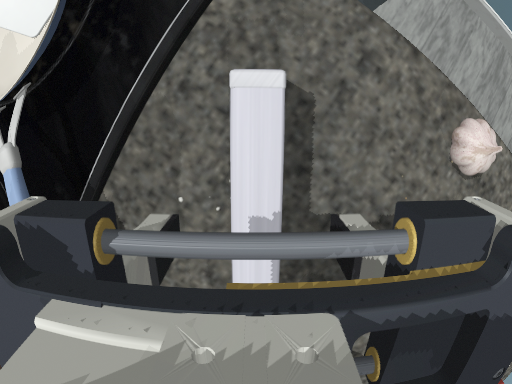

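View pics/t1.png

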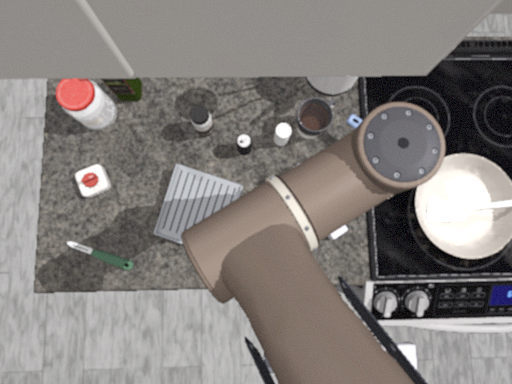

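```bash
python3 - <<'E'
from h import *
bot.line_to(list(c+[0,0,5]),130)
s0=st('pre')
bot.move_gripper(30,45)
s1=st('grip')
bot.line_to(list(c+[0,0,20]),40); bot.pause(.4)
for i in range(3):
    s=bot.read_state();F=s['contact_force']-s1['contact_force'];M=s['moment']-s1['moment']
    M0=s['moment']-s0['moment'];print(F,M,'A-end heavy moment',M@p,M0@p,s['moment']@p,s['moment']);bot.pause(.15)
st()
save("s2",bot.camera("side"))
E
```

```text
pre 5.24 [500.566  70.797   5.668] [-0.284  0.959  0.     0.   ] F [ 0.842  0.945 -0.517] M [0.027 0.081 0.037] w 87.4
grip 6.04 [499.967  70.53    4.992] [-0.284  0.959 -0.    -0.   ] F [ 0.113 -0.337  0.512] M [0.298 0.177 0.004] w 42.0
[-0.113  0.775 -6.854] [-0.094 -0.515 -0.019] A-end heavy moment -0.38092477082159554 -0.4475201202479806 -0.39444076518477056 [ 0.204 -0.338 -0.015]
[ 0.247  0.435 -6.055] [-0.097 -0.509  0.006] A-end heavy moment -0.3742779036366724 -0.4408732530630575 -0.3877938979998475 [ 0.201 -0.332  0.01 ]
[ 0.257  0.421 -6.501] [-0.051 -0.512 -0.039] A-end heavy moment -0.4017893933152978 -0.46838474274168296 -0.4153053876784729 [ 0.247 -0.335 -0.035]
 7.42 [499.994  70.508  19.996] [-0.284  0.959 -0.    -0.   ] F [ 0.802  0.027 -6.456] M [ 0.24  -0.308  0.017] w 42.3
```

View pics/s2.png

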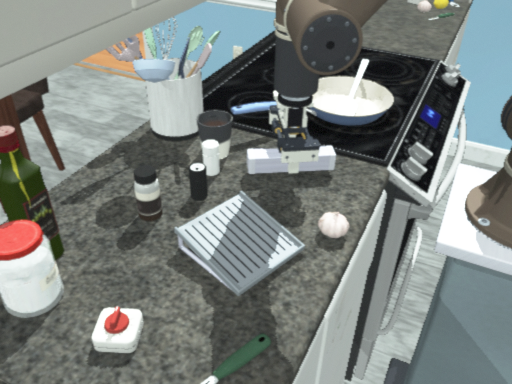

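```bash
python3 - <<'E'
from h import *
bot.move_gripper(30,10); bot.pause(.5)
s=st(); im=bot.camera("side"); save("s3",im,(220,120,370,200),5)
E
```

```text
8.18 [499.999  70.449  20.048] [-0.284  0.959 -0.    -0.   ] F [ 0.41  -2.125  0.182] M [-0.515  0.299  0.119] w 42.2
```

View pics/s3.png

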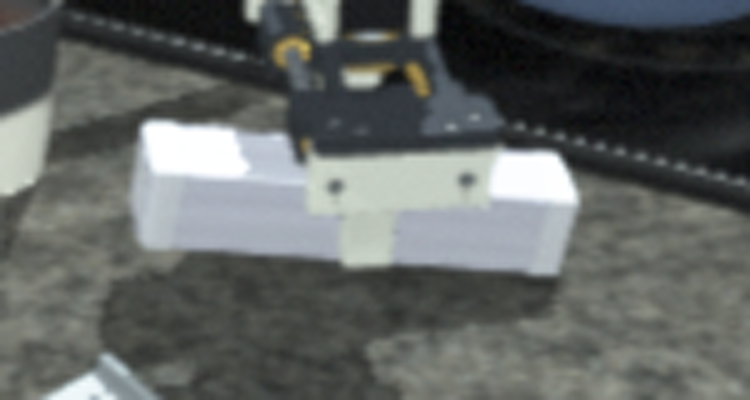

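```bash
python3 - <<'E'
from h import *
bot.line_to(list(c+[0,0,5]),60)
bot.move_gripper(85); st('open')
bot.line_to(list(c+[0,0,90]),150)
bot.line_to(list(c+70*d+[0,0,90]),150)
st(); save("w4",bot.camera("wrist"));save("s4",bot.camera("side"),(220,100,370,200),5)
E
```

```text
open 9.53 [499.98   70.482   5.001] [-0.284  0.959 -0.    -0.   ] F [-0.012 -0.121 -0.173] M [0.027 0.013 0.067] w 85.1
 10.86 [557.582 108.097  88.796] [-0.284  0.959 -0.    -0.001] F [-0.287  0.081  0.494] M [0.013 0.053 0.015] w 84.8
```

View pics/w4.png

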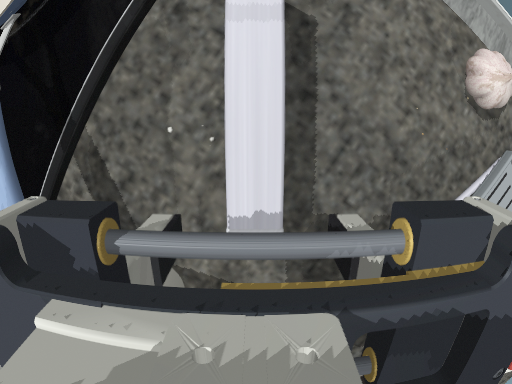

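View pics/s4.png

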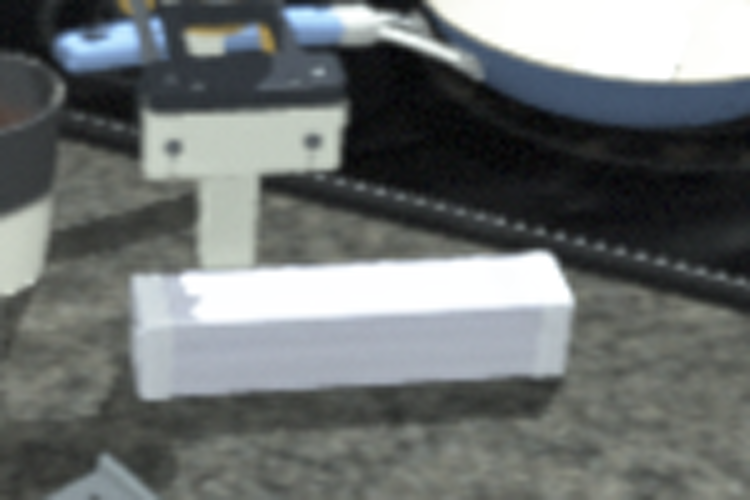

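```bash
python3 - <<'E'
from h import *
bot.line_to(list(c+70*d+[0,0,5]),120)
bot.move_gripper(30,10); st('grip')
for th in (10,20,30,40,50):
    t=np.radians(th); sx=-100+170*np.cos(t)-24*np.sin(t); z=170*np.sin(t)+24*np.cos(t)-19
    bot.line_to(list(c+sx*d+[0,0,z]),80)
st('50')
bot.line_to(list(c+sx*d+[0,0,200]),60); bot.pause(.5)
st('up'); save("s5",bot.camera("side"))
E
```

```text
grip 12.57 [558.753 108.67    5.057] [-0.284  0.959 -0.    -0.   ] F [-0.447 -0.144  0.143] M [0.046 0.094 0.027] w 41.8
50 15.2 [491.867  65.196 126.954] [-0.284  0.959 -0.    -0.   ] F [-0.844  0.549 -1.058] M [-0.159  0.821 -0.033] w 42.1
up 17.07 [492.351  65.533 199.969] [-0.284  0.959 -0.    -0.   ] F [-0.221 -0.534 -6.368] M [-0.016 -0.009 -0.079] w 42.1
```

View pics/s5.png

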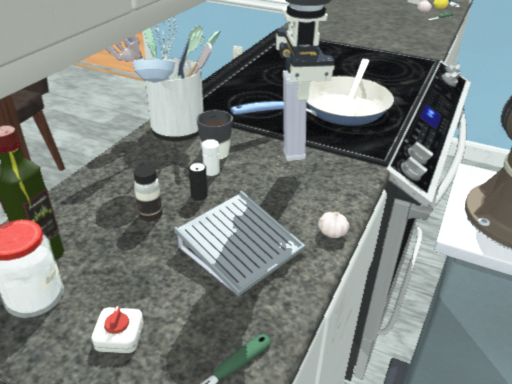

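```bash
python3 - <<'E'
from h import *
bot.move_gripper(30,50); s=st()
g=s['tcp_pos']+[0,0,19]
im=bot.camera("side").copy()
big=cv2.resize(im[50:180,220:370],None,fx=5,fy=5,interpolation=cv2.INTER_CUBIC)[:,:,::-1].copy()
for a in (-24,18):   # s offset guess: centre of tin 3mm
  for b in (-21,21):
    for z in (-170,-40):
      for col,off in (((0,0,255),0),):
        u,v=proj("side",g+a*d+b*p+[0,0,z]); cv2.circle(big,(int((u-220)*5+2),int((v-50)*5+2)),4,col,1)
cv2.imwrite("pics/s6.png",big)
E
```

```text
17.34 [492.351  65.529 199.999] [-0.284  0.959 -0.    -0.   ] F [ 0.24   0.668 -5.327] M [0.056 0.067 0.054] w 41.7
```

View pics/s6.png

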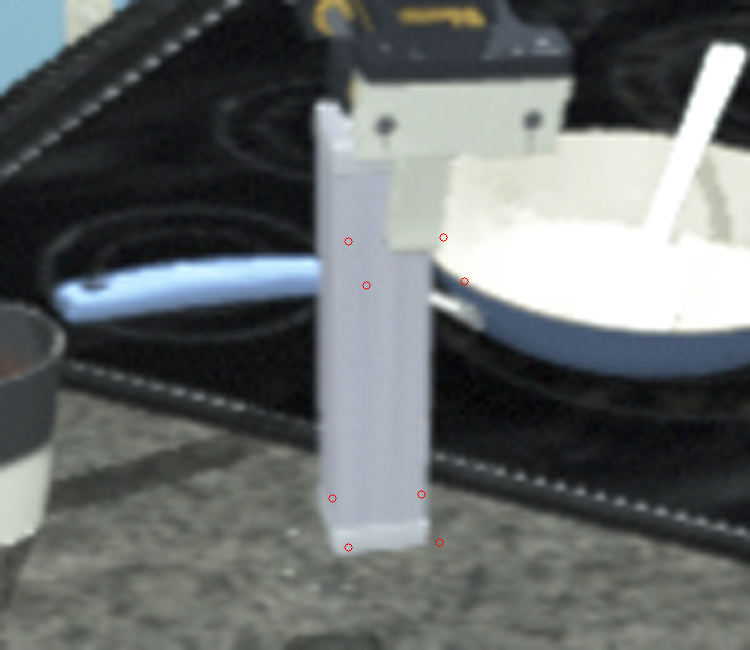

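```bash
cat >> h.py <<'E'
y0=np.radians(-20.2);al=np.radians(11);ux=np.array([np.cos(y0)*np.cos(al),np.sin(y0)*np.cos(al),np.sin(al)])
uy=np.array([-np.sin(y0),np.cos(y0),0]);nn=np.cross(ux,uy)
D=np.array([483,359,29.])
E
python3 - <<'E'
from h import *
R0=R.from_quat(Q(-uy,-nn));Rp=R0*R.from_euler('y',-2.6,degrees=True)
off=np.array([-1.5,0,151.])
tcp=lambda h: list(D+h*nn-Rp.apply(off))
for h in (60,0,-5): print(tcp(h),bot.solve_ik(tcp(h),list(Rp.as_quat())))
bot.line_to([492.3,65.5,250],150)
bot.move_ptp(tcp(55),list(Rp.as_quat()))
bot.line_to(tcp(15),100); bot.pause(.3)
st()
save("s7",bot.camera("side"),(150,60,350,210),4);save("t7",bot.camera("top"))
E
```

```text
[np.float64(452.94647976224275), np.float64(370.0575424217323), np.float64(237.4968778271147)] [ 1.116  0.163 -0.304  0.164 -1.094  0.028]
[np.float64(463.69085441268163), np.float64(366.1043822743579), np.float64(178.59924682025485)] [ 1.093  0.217 -0.383  0.178 -0.96   0.024]
[np.float64(464.58621896688487), np.float64(365.7749522620767), np.float64(173.69111090301652)] [ 1.091  0.222 -0.389  0.179 -0.949  0.023]
 20.11 [461.091 367.387 193.937] [ 0.982 -0.175  0.072  0.012] F [ 0.71   0.038 -5.79 ] M [0.229 0.961 0.004] w 42.0
```

View pics/s7.png

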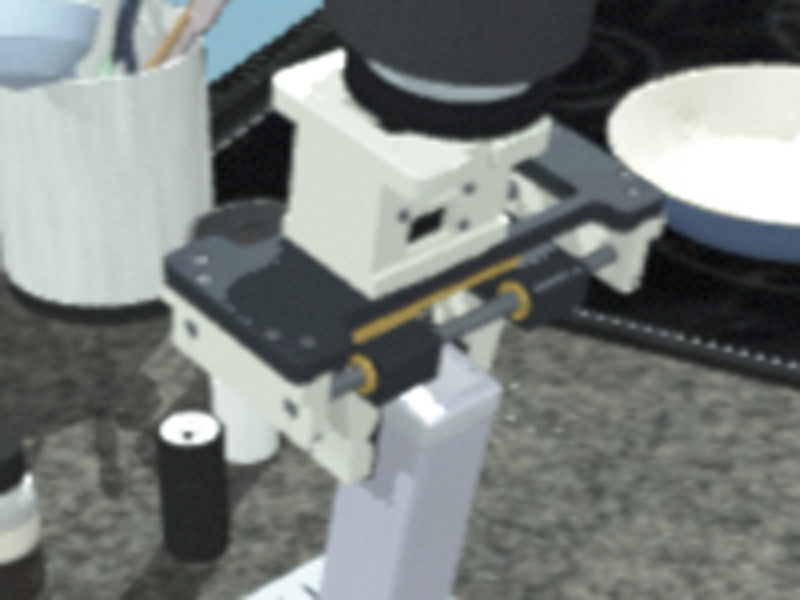

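```bash
python3 - <<'E'
from h import *
st()
im=bot.camera("side");save("s8",im,(160,130,320,300),4.4)
E
```

```text
20.21 [461.002 367.313 193.696] [ 0.982 -0.175  0.072  0.013] F [-0.393  1.016 -6.193] M [0.218 1.001 0.032] w 41.5
```

View pics/s8.png

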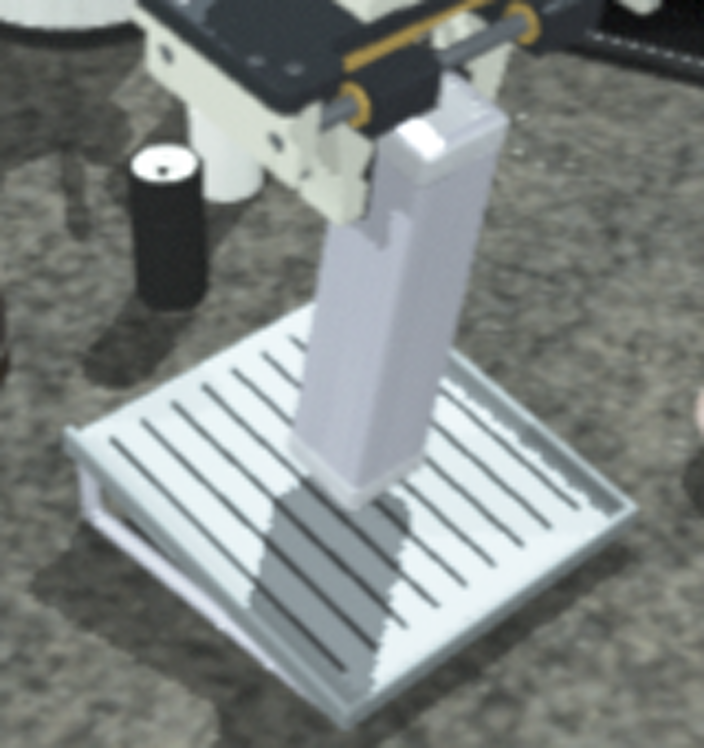

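View pics/t7.png

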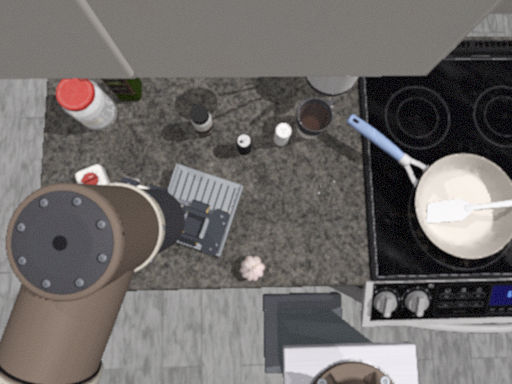

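```bash
python3 - <<'E'
from h import *
S=lambda u,v:(160+(u+.5)/4.4-.5,130+(v+.5)/4.4-.5)
b=D+15*nn
for sx in(-21,21):
  for sy in (-21,21):
    q=b+sx*ux+sy*uy
    f=lambda P:((np.array(proj("side",P))-[160,130])*4.4).round()
    print(sx,sy,f(q),f(q+200*nn))
E
```

```text
-21 -21 [427. 461.] [511. 100.]
-21 21 [353. 507.] [426. 143.]
21 -21 [360. 400.] [431.  37.]
21 21 [287. 444.] [346.  77.]
```

```bash
python3 - <<'E'
from h import *
R0=R.from_quat(Q(-uy,-nn));Rp=R0*R.from_euler('y',-2.6,degrees=True)
off=np.array([-1.5,0,151.])
tcp=lambda h: list(D+h*nn-Rp.apply(off))
bot.line_to(tcp(7),60);bot.pause(.2)
f0=np.mean([bot.read_state()['contact_force'] for _ in range(4)],0)@nn;print(f0)
for h in np.arange(6,-9,-1):
    bot.line_to(tcp(h),25);bot.pause(.05)
    f=np.mean([bot.read_state()['contact_force'] for _ in range(3)],0)@nn;print(h,f-f0)
    if f-f0>3: break
st()
bot.move_gripper(30,8);bot.pause(.3);st('soft')
bot.line_to(tcp(h-1),15);bot.pause(.3);st('press')
save("s9",bot.camera("side"),(160,130,320,300),4.4)
E
```

```text
-6.389166496871872
6 1.7878281442679036
5 0.870748386108553
4 1.7080774629139732
3 5.832387692869375
 21.94 [463.296 366.432 181.97 ] [ 0.982 -0.175  0.072  0.013] F [-0.963 -1.052 -0.672] M [-0.09   1.292 -0.015] w 41.8
soft 22.46 [463.357 366.443 181.948] [ 0.982 -0.175  0.072  0.013] F [-0.892 -0.812  2.081] M [-0.381  1.001 -0.089] w 42.1
press 23.01 [464.001 366.551 181.797] [ 0.982 -0.175  0.073  0.012] F [-0.496 -1.703  7.263] M [-0.906  0.696 -0.144] w 42.1
```

View pics/s9.png

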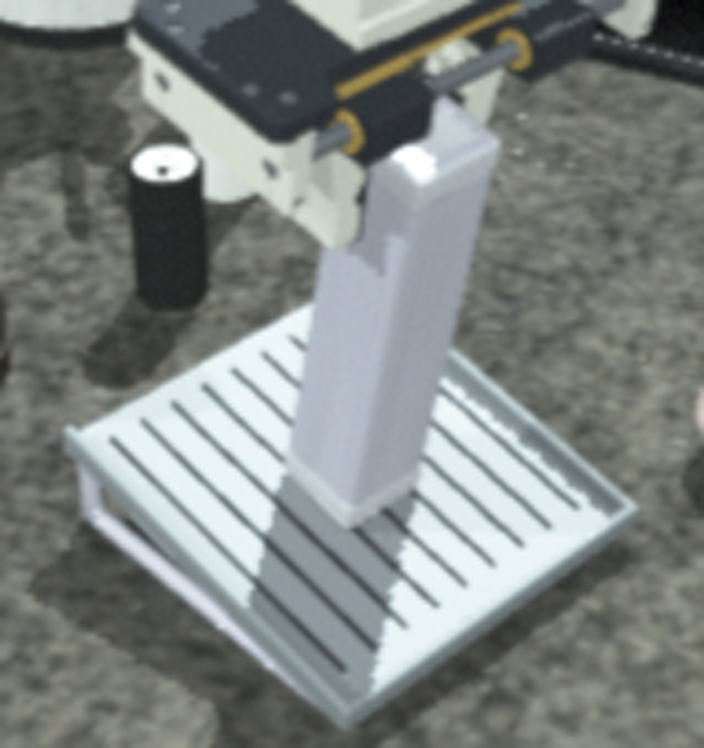

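```bash
python3 - <<'E'
from h import *
s=bot.read_state();q=list(s['eef_rot'])
bot.move_gripper(30,3);bot.pause(.4);st('3N')
bot.line_to(list(s['tcp_pos']+0.8*nn),10);bot.pause(.2);st('ease')
for w in (43.5,46,52,60,86):
    bot.move_gripper(w);bot.pause(.1)
st('open')
save("s10",bot.camera("side"),(160,130,320,300),4.4)
E
```

```text
3N 23.68 [463.43  366.398 180.648] [ 0.982 -0.175  0.072  0.013] F [-0.202 -0.147  3.987] M [-0.348  0.479 -0.059] w 41.8
ease 24.23 [463.633 366.317 182.081] [ 0.982 -0.175  0.072  0.013] F [ 0.812 -0.612 -4.387] M [-0.002  0.774 -0.042] w 41.9
open 26.81 [463.874 366.627 182.602] [ 0.982 -0.175  0.072  0.013] F [ 0.965 -1.398  1.389] M [0.139 0.557 0.014] w 85.7
```

View pics/s10.png

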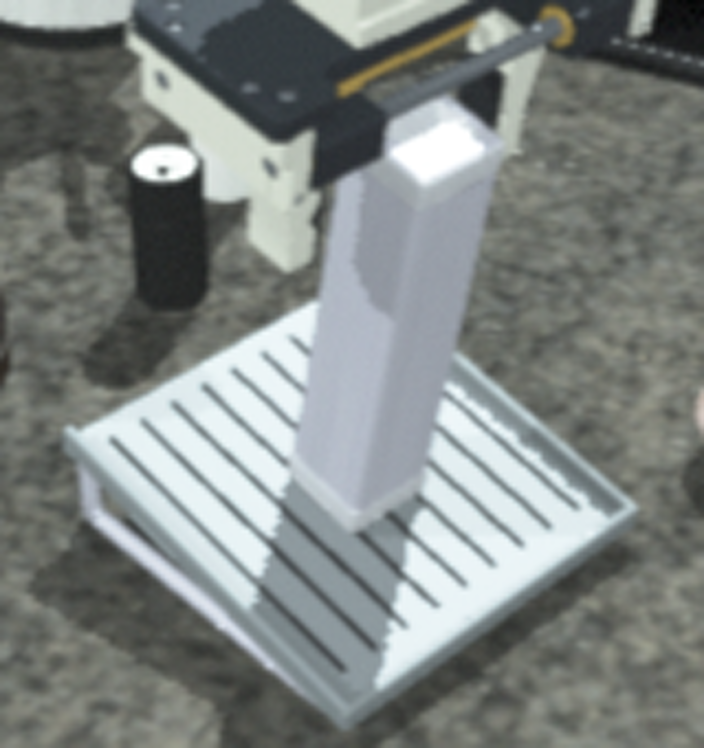

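```bash
python3 - <<'E'
from h import *
s=bot.read_state();z=R.from_quat(s['eef_rot']).apply([0,0,1])
bot.line_to(list(s['tcp_pos']-75*z),60);st()
bot.move_joints([0.2]+list(bot.read_state()['joint_pos'][1:]))
bot.pause(.5);st()
save("s11",bot.camera("side"));im=bot.camera("top");save("t11",im)
save("t11c",im,(145,90,355,290),3.5)
E
```

```text
28.26 [453.466 370.196 256.265] [ 0.982 -0.175  0.072  0.013] F [-0.561 -0.755 -0.597] M [ 0.094  0.578 -0.022] w 86.0
 30.62 [ 569.956 -133.496  256.269] [ 0.804 -0.59   0.059  0.044] F [ 0.925 -0.014  1.317] M [ 0.471  0.257 -0.011] w 85.8
```

View pics/s11.png

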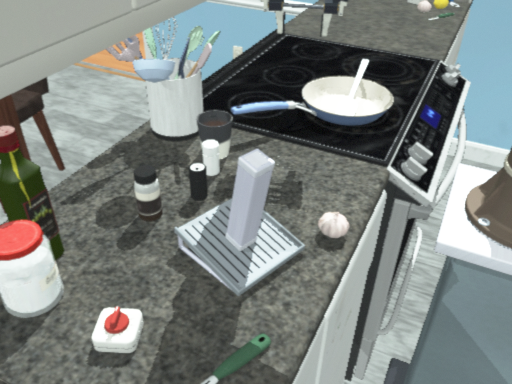

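View pics/t11c.png

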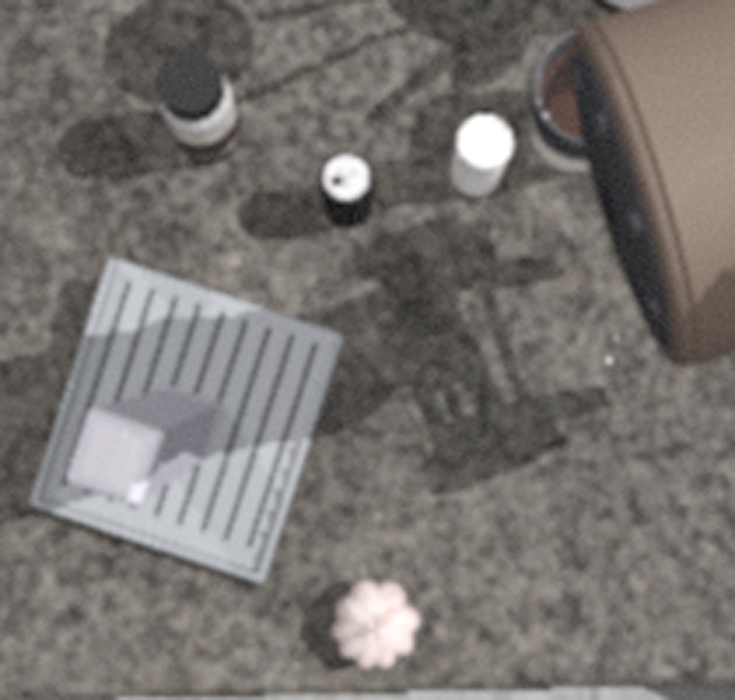

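```bash
python3 - <<'E'
from h import *
print(on("top",145+115/3.5,90+450/3.5,225), D+200*nn)
a,b=cv2.imread("pics/side0.png"),cv2.imread("pics/s11.png")
save("cmp",np.hstack([a[90:300,120:360],b[90:300,120:360]])[:,:,::-1],None,1.6)
save("s11c",b[140:260,190:320][:,:,::-1],None,5)
E
```

```text
[447.795 370.683 225.   ] [447.185 372.177 225.325]
```

View pics/s11c.png

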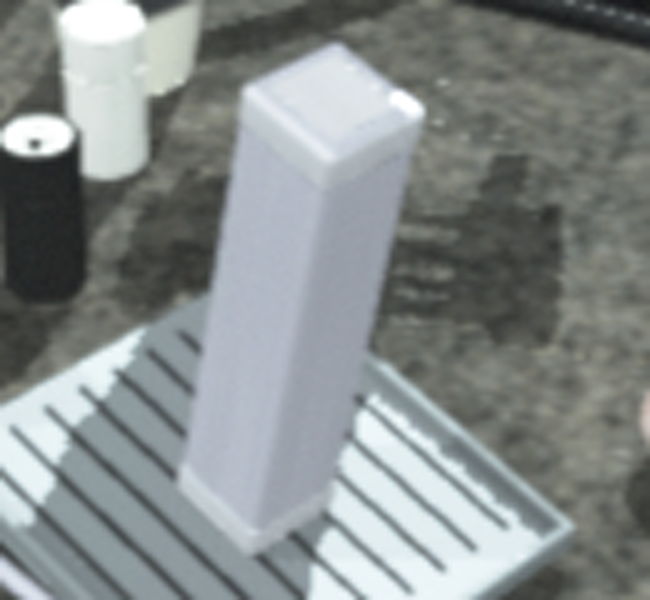

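View pics/cmp.png

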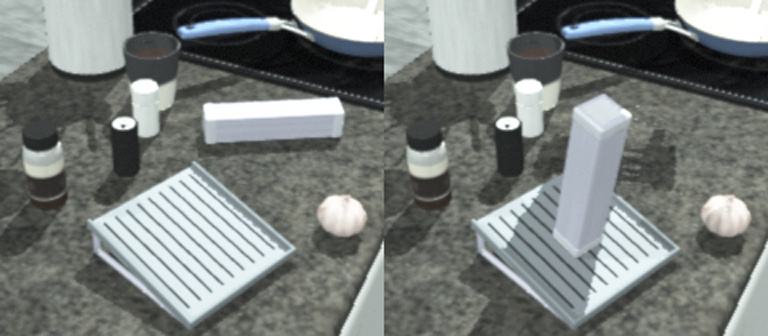

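The tin is standing flush at the centre of the deck. Its top lies within 2 mm of where the deck normal puts it, and the other things look unmoved.

```bash
python3 - <<'E'
from plant import bot
print(bot.close_job())
E
```

```text
the job is handed in; nothing more can be done
None
```

The tin is standing heavy end down at the centre of the sloping deck, clear of the rims, and I handed the job in at about 31 s of the 64 s allowed.

- **Finding the heavy end:** I lifted the tin by its middle. The wrist moment (−0.39 N m) and the side picture at 10 N grip agreed that the end nearer the robot was heavy.
- **Swinging it down:** I regripped 30 mm from the light end at 10 N and let the heavy end swing down. It hung about 2.6° short of vertical, so I corrected for that in the tool tilt.
- **Placing it:** I lowered it along the deck normal until it touched, eased the grip to 3 N, opened the gripper and backed the arm away.

**Last checks:**
- The top centre of the tin measured (448, 371), against (447, 372) expected for a tin standing flat at the deck centre.
- The side picture shows it upright and flush on the deck. The garlic, both shakers and the jar match the first picture, as does the visible part of the mug.

**Readings that disagreed:**
- Contact with the deck came about 3 mm higher than calculated.
- The wrist moment showed an offset of about 0.5 N m with the tool tilted, even when the gripper held nothing.
- While pressing, the moment suggested slightly uneven contact. After release, the pictures showed no sign of it.

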